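Photograph the reagent bottle with a two-stage shutter release

TASK

Stand the dropper bottle upright in the middle of the round stage in front of the camera and let go of it. Then take its photograph with the big two-stage release button: press it to its halfway stop, pause there for about a second while the camera focuses, press it the rest of the way down, and let it come back up.

Things in the scene. Friction and masses are not known exactly. Their poses are not given: they have to be found in the camera images.
- bottle_mid (a point): Centre of the loose dropper bottle, 34 mm above its base, z axis up along the bottle. White bottle with a tan label and a narrow white dropper tip, 68 mm tall over all; the round body is 28 mm across, 46 mm high, and is what to grip, from above with the pads at about this point. It stands upright on the desk (z = 0). The only such bottle in front of the robot.
- stage_top (a point): Centre of the top face of the photo station's round grey stage, 90 mm across, 14 mm above the desk; z axis up. Its x axis points along the aluminium baseboard (92 mm wide, from 47 mm behind the stage's centre to 197 mm ahead) to the black camera, whose body stands 155 mm along that axis (lens front 111 mm along it, top 96 mm above the desk). The station is fixed to the desk. The bottle is to stand here.
- release_top (a point): Centre of the top of the round black push cap (52 mm across) of the two-stage shutter release, a grey box 80 x 80 x 40 mm fixed to the desk; z axis up. At rest the cap's top is 79 mm above the desk. The cap moves straight down with the push: 12 mm to the halfway stop, 22 mm to fully down (57 mm above the desk). It springs back when let go.
- first_stage (a joint): First stage of the release: 0 up, 0.012 m at the halfway stop (it grows as the cap is pressed). A light spring: 1.5 N to start moving, 4 N at the halfway stop.
- second_stage (a joint): Second stage of the release: 0 until the cap is pushed beyond the halfway stop, 0.010 m fully down. A stiff, preloaded spring: it yields only above 11 N and takes 16 N fully down; beyond that is a hard stop. Total travel of the cap is first_stage plus second_stage.
Mind the look-alikes: they are no part of the job. What is meant by the part that bears bottle_mid is not purple or turquoise, and is the smaller of those in its own colour.

How it is judged:
By the outcome, as a careful person would: the job done as asked, in the order asked, and still so for the second after the job is handed in, with the robot touching nothing.
It also fails if it takes over 51 s, if anything falls off the work surface, if the arm or the gripper's body presses on something with over 40 N, if the wrist force passes 120 N, or if a joint passes its speed limit or range.

ROBOT

A 6-joint arm with a two-finger parallel gripper is mounted at the origin on the work surface; the furniture and walls round the work are solid. World frame = base frame: x ahead of the robot, y to its left, z up, the work surface at z = 0. Lengths are in m, angles in degrees, forces in N, time in s.
With the tool pointing down it reaches from about 0.4 to 0.825 m from the base axis. Payload 7 kg.
Tool frame: the origin (TCP) lies at the very end of the fingers, on their centre line; the grasp point (between the pads) lies 19 mm behind it; z points along the fingers, y is the direction in which the jaws open and shut (so a half turn about z gives the same grasp; the last joint's range is limited). The gripper opens to 88 mm and grips with 3 to 60 N. Pads are 19 mm wide; open, the fingers measure 130 mm over their backs; the gripper's body (78 mm by 193 mm) begins 47 mm behind the grasp point.
Start: joints at [87.84, 20.546, 0.682, 0, -70.136, -16.507], TCP at [0.216, 0.639, 0.227] pointing down, gripper open.
Joint ranges: [-176.03, 176.03], [-82.01, 121.73], [-58.28, 71.71], [-173.87, 95.51], [-174.79, -0.11], [-173.66, 173.66]. Speed limits (degrees/s): [136.94, 136.94, 172.46, 180, 180, 180].

INTERFACE

Orientations are given as [roll, pitch, yaw] about the fixed x, y, z axes, in that order (R = Rz(yaw) Ry(pitch) Rx(roll)).
In Python, from plant import telemetry, snapshot, calibration, workorder gives the robot as it stands. The module is installed in compiled form; this text tells all that it offers.
- The arm moves only by the tool step_arm, never from a script. Its argument "plan" is text: rows parted by semicolons, each of 7 numbers parted by spaces: the finger opening in cm, from 0 to 8.76, then the shift along the tool's x, y, z in cm, then the turn, a rotation vector about the tool's x, y, z in degrees. A call has 1 to 12 rows; each row shifts and turns the commanded pose from where the row before left it, along the tool's axes as they then stand; what a row does not reach is not made up. A row lasts 1/12 s, in which the tool goes at most 41.7 mm and 7.16 degrees, less where a joint would pass 70% of its speed; a pose out of reach is approached as far as the arm can. A call with a gripper value outside its range is refused whole. The fingers move at their own pace and stop on an object; the grip force is fixed at half the most. Time passes only in rows, so rows that do not move let the fingers close. It gives the time, the measured TCP pose, the force and the opening at its end, in the units of the state.
- telemetry.get_obs(): the state, without advancing time (a new reading comes with each control period).
- snapshot(name): name is "side" or "top"; returns the picture (384x512x3 uint8, blue, green, red); there is no depth.
- calibration(name): a dict with "K" (3x3 intrinsics, pixels), "camera_from_world" (4x4, takes a point from world to camera coordinates). Camera axes: x right, y up, looking along -z (the intrinsics and any distortion apply to the point x, -y, -z); pixel columns grow to the right and rows downward; lengths in m; the calibration is good to about 2 mm. A picture is of the moment at which its call begins. calibration takes no time and is no camera call.
- workorder.close_job(): hands the job in, once; it reports no verdict.
The state is a dict: "clock": time; "joint_pos": joint angles; "qvel": joint speeds; "tau": joint torques, N m; "tool_pos": TCP position; "orientation": TCP orientation; "force": force on the tool from outside, world axes, zero at the start; "moment": the same for the moment, N m; "opening": finger opening in m.
Only numpy, scipy, OpenCV 4.12 (cv2) and the standard library are available. Lean on these libraries where they do the work, as an engineer would, in place of code of your own. Each camera call takes 0.05 s, during which the arm holds its last target.

## Working session

There is one attempt and no reset: what is moved stays moved. The work goes in short steps, Python scripts to look and compute and a tool call to move; the robot and the scene stay as the last step left them, time stands still between calls to the robot, and variables do not carry over. Pictures are saved under pics/ and viewed, and the job is handed in when it is done.

Besides the shell and the picture viewer there is one more tool, called after ">>>" as a command line: name --argument value ..., lists and objects as JSON in quotes. step_arm: Moves the arm, as the interface text tells. Its arguments: {"type":"object","properties":{"plan":{"type":"string"}},"required":["plan"]}

```bash
mkdir -p pics; python3 - <<'E'
from plant import telemetry, snapshot, calibration
import cv2,numpy as np
print(telemetry.get_obs())
for n in ("side","top"):
    cv2.imwrite(f"pics/{n}0.png",snapshot(n)); c=calibration(n); print(n,c)
E
```

```text
{'clock': 0.0, 'joint_pos': array([ 8.78394409e+01,  2.05908471e+01,  6.33103766e-01, -2.01622924e-02,
       -7.01371848e+01, -1.65081683e+01]), 'qvel': array([-0.03033894, -0.00884841,  0.00173649, -0.07981214,  0.02100785,
       -0.0161664 ]), 'tau': array([ 4.12254713e-04, -5.82725966e+01,  2.93059534e+01,  6.99706256e+00,
        6.86616695e-03, -1.69444907e-04]), 'tool_pos': array([0.21591866, 0.63900107, 0.22562412]), 'orientation': array([ 1.79903599e+02, -8.80410691e-03, -1.86755863e+01]), 'force': array([0.23539122, 0.76633849, 0.25687198]), 'moment': array([-0.03374152,  0.01847734,  0.02418942]), 'opening': 0.08781946127665799}
side {'K': array([[435.39690319,   0.        , 259.15694909],
       [  0.        , 435.39690319, 194.36493527],
       [  0.        ,   0.        ,   1.        ]]), 'camera_from_world': array([[ 0.90328994, -0.42900508, -0.00468243, -0.49265628],
       [ 0.20840461,  0.4292134 ,  0.87883069, -0.12253683],
       [-0.37501307, -0.79481476,  0.47711078, -0.7569307 ],
       [ 0.        ,  0.        ,  0.        ,  1.        ]])}
top {'K': array([[468.83757951,   0.        , 260.6315179 ],
       [  0.        , 468.83757951, 195.36657367],
       [  0.        ,   0.        ,   1.        ]]), 'camera_from_world': array([[-0.00770082, -0.99990236,  0.01166069, -0.09842397],
       [ 0.99285413, -0.0062568 ,  0.11917019, -0.49535822],
       [-0.11908559,  0.01249508,  0.99280537, -0.88383423],
       [ 0.        ,  0.        ,  0.        ,  1.        ]])}
```

View pics/side0.png

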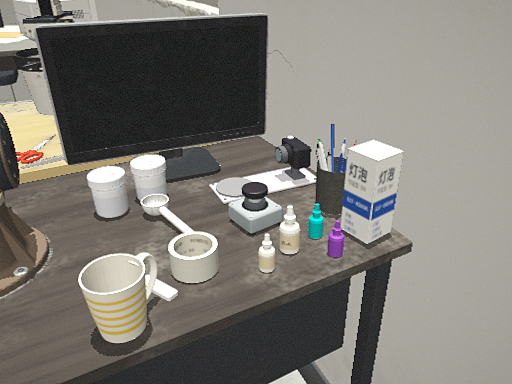

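View pics/top0.png

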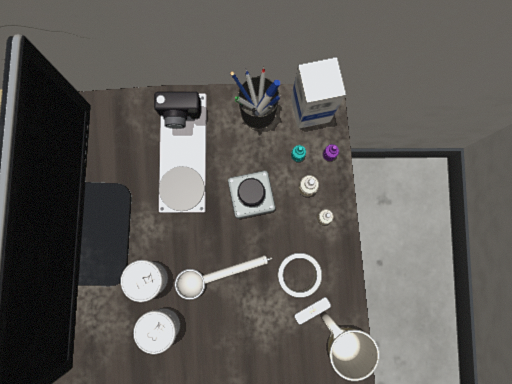

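The side view shows two cream bottles: the larger at about (290,232), the smaller at (267,255), which is the target. They appear in top at (310,185) and (327,216). The stage is at top (182,188), the release cap at (251,192) and the camera at (177,107). I'll zoom in and measure.

```bash
cat > h.py <<'E'
import numpy as np,cv2
from plant import calibration
C={n:calibration(n) for n in("side","top")}
def ray(n,u,v):
    K=C[n]["K"];T=C[n]["camera_from_world"];R=T[:3,:3]
    d=np.linalg.inv(K)@[u,v,1];d=np.array([d[0],-d[1],-d[2]])
    return -R.T@T[:3,3],R.T@d
def onz(n,u,v,z):
    o,d=ray(n,u,v);return o+d*(z-o[2])/d[2]
def tri(a,b):
    A=np.zeros((3,3));y=np.zeros(3);rs=[ray("side",*a),ray("top",*b)]
    for o,d in rs:
        d=d/np.linalg.norm(d);P=np.eye(3)-np.outer(d,d);A+=P;y+=P@o
    p=np.linalg.solve(A,y);return p,[np.linalg.norm(np.cross(p-o,d/np.linalg.norm(d))) for o,d in rs]
def proj(n,p):
    T=C[n]["camera_from_world"];q=T[:3,:3]@np.array(p)+T[:3,3];k=C[n]["K"]@[q[0],-q[1],-q[2]];return k[:2]/k[2]
E
python3 - <<'E'
from h import *
s=cv2.imread("pics/side0.png");t=cv2.imread("pics/top0.png")
f=lambda im,x,y,w,h,k:cv2.resize(im[y:y+h,x:x+w],None,fx=k,fy=k,interpolation=cv2.INTER_NEAREST)
a=f(s,200,160,130,120,6);b=f(t,140,80,200,150,4)
cv2.imwrite("pics/sz.png",cv2.resize(a,(780,720))[:600]if 0 else f(s,205,165,120,115,5));cv2.imwrite("pics/tz.png",b)
for n in C: print(n,-C[n]["camera_from_world"][:3,:3].T@C[n]["camera_from_world"][:3,3])
print(onz("top",327,216,.068),onz("side",267,271,0),onz("top",182,188,.014),onz("top",251,192,.079))
E
```

```text
side [ 0.1866898  -0.76037729  0.4665221 ]
top [ 0.38580858 -0.09047014  0.93765499]
[ 0.45065762 -0.22467634  0.068     ] [ 0.44849599 -0.23504133  0.        ] [0.51230424 0.05382053 0.014     ] [ 0.49517376 -0.08354562  0.079     ]
```

View pics/sz.png

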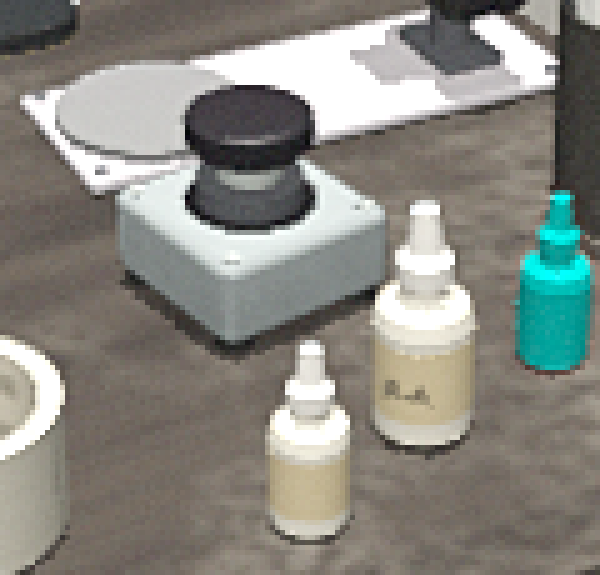

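View pics/tz.png

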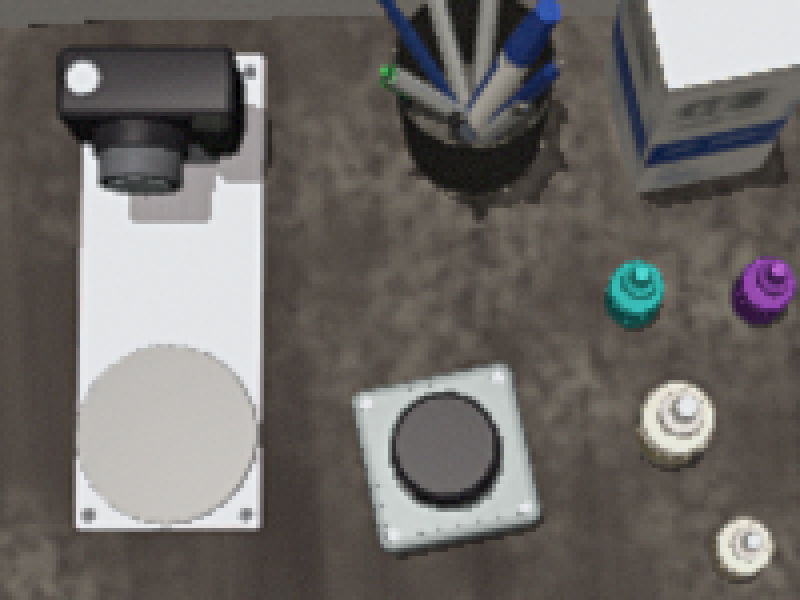

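The small cream bottle has its tip at side (267.3,233.8) and top (328.3,215). The stage disc is unobstructed from above, and the release cap shows clearly in both views. Next I'll measure with masks and contours.

```bash
python3 - <<'E'
from h import *
s=cv2.imread("pics/side0.png");t=cv2.imread("pics/top0.png")
# tip triangulation
def tz(x,y):return (140+(x+.5)/4-.5,80+(y+.5)/4-.5)
def sz(x,y):return (205+(x+.5)/5-.5,165+(y+.5)/5-.5)
print("tip",tri(sz(312,346),tz(754,541)))
print("big tip",tri(sz(425,206),tz(687,407)))
# stage disc
hsv=cv2.cvtColor(t,cv2.COLOR_BGR2HSV);print("stagecol",t[188,182],t[150,182],"cap",t[192,251], t[185,240])
m=(np.abs(t.astype(int)-t[188,182].astype(int)).max(2)<22).astype(np.uint8)
m[:160]=0;m[225:]=0;m[:,:155]=0;m[:,210:]=0
m=cv2.morphologyEx(m,cv2.MORPH_OPEN,np.ones((5,5)))
c=max(cv2.findContours(m,0,1)[0],key=cv2.contourArea);e=cv2.fitEllipse(c);print("stage ell",e)
p=onz("top",*e[0],.014);print("stage",p); print("diam mm",[a/468.8*(.9377-.014)*1000 for a in e[1]])
# stage ellipse in side
ms=(np.abs(s.astype(int)-s[187,232].astype(int)).max(2)<22).astype(np.uint8);ms[:,:212]=0;ms[:,260:]=0;ms[:174]=0;ms[200:]=0
ms=cv2.morphologyEx(ms,cv2.MORPH_OPEN,np.ones((3,3)))
cs=max(cv2.findContours(ms,0,1)[0],key=cv2.contourArea);print("side stage bbox",cv2.boundingRect(cs))
print("expected bbox", np.ptp,[ (f(np.array([proj("side",p+.045*np.array([np.cos(a),np.sin(a),0])) for a in np.linspace(0,6.28,90)]),axis=0)) for f in(np.min,np.max)])
# cap
g=t.max(2);mc=((g<115)).astype(np.uint8);mc[:170]=0;mc[215:]=0;mc[:,:236]=0;mc[:,268:]=0
mc[t.max(2)>120]=0
mc=cv2.morphologyEx(mc,cv2.MORPH_OPEN,np.ones((5,5)))
for c in cv2.findContours(mc,0,1)[0]:
  if cv2.contourArea(c)>200: e=cv2.fitEllipse(c);print("cap ell",e,onz("top",*e[0],.079))
# shoulders & baseboard
print("shoulder",onz("top",*tz(744,546),.044))
for q in [(78,530),(262,530),(265,54),(88,514),(246,514),(250,72)]: print("bb",onz("top",*tz(*q),.008))
print("cap top side corners", [onz("side",*sz(*q),.079) for q in((186,118),(315,118),(250,86),(250,150))], "bottle base side",onz("side",*sz(310,538),0))
print("tz cap",onz("top",*tz(446,445),.079))
E
```

```text
tip (array([ 0.45252275, -0.22657759,  0.06926835]), [np.float64(0.000130379535190036), np.float64(0.0001303795351899865)])
big tip (array([ 0.51230795, -0.19401413,  0.0903046 ]), [np.float64(0.00035806513574187544), np.float64(0.0003580651357418784)])
stagecol [190 193 196] [230 228 226] cap [100  99 104] [57 54 58]
stage ell ((180.86697387695312, 187.8849334716797), (42.99388885498047, 44.566158294677734), 38.038352966308594)
stage [0.51254838 0.0560672  0.014     ]
diam mm [84.71300156856967, 87.81092239077181]
side stage bbox (216, 178, 33, 18)
expected bbox <function ptp at 0x7f84c07374c0> [array([215.51586062, 176.50119952]), array([255.27642319, 194.7391448 ])]
cap ell ((251.10182189941406, 192.25765991210938), (26.66817855834961, 28.94202995300293), 164.71168518066406) [ 0.49469319 -0.083731    0.079     ]
shoulder [ 0.45222571 -0.22573948  0.044     ]
bb [0.46510691 0.09945656 0.008     ]
bb [0.46449427 0.00832801 0.008     ]
bb [0.70892032 0.00835574 0.008     ]
bb [0.47304101 0.09464794 0.008     ]
bb [0.47252226 0.01631956 0.008     ]
bb [0.69942831 0.01595691 0.008     ]
cap top side corners [array([ 0.47198698, -0.07791399,  0.079     ]), array([ 0.5164471 , -0.09951804,  0.079     ]), array([ 0.5054697, -0.0640117,  0.079    ]), array([ 0.48325077, -0.11192708,  0.079     ])] bottle base side [ 0.44646522 -0.23762401  0.        ]
tz cap [ 0.49726622 -0.08378737  0.079     ]
```

```bash
python3 - <<'E'
from h import *
t=cv2.imread("pics/top0.png");s=cv2.imread("pics/side0.png")
cv2.imwrite("pics/tz2.png",cv2.resize(t[20:384,0:200],None,fx=1.6*1,fy=1.6));
print("mon top far",tri((268,15),(15,40)),"bot far",tri((270,135),(88,98)))
print(proj("side",[0,0,0]),proj("side",[0.0,0,.3]),proj("top",[0,0,0.]),proj("side",[.216,.639,.227]))
for q,z in [((42,25),None)]:
  o,d=ray("side",*q)
  for y in(.2,.25,.3,.35): print(y,o+d*(y-o[1])/d[1])
o,d=ray("side",62,160)
for y in(.2,.25,.3): print("bl",y,o+d*(y-o[1])/d[1])
E
```

```text
mon top far (array([0.66888174, 0.22060773, 0.3483939 ]), [np.float64(0.0054900350688292365), np.float64(0.005490035068829258)]) bot far (array([0.68833808, 0.23466489, 0.04448667]), [np.float64(0.001179986707116097), np.float64(0.0011799867071158243)])
[-24.22568702 264.84979893] [-91.30496044  94.26694909] [208.42166634 458.13366096] [57.64808509 54.95511629]
0.2 [0.19123035 0.2        0.35795025]
0.25 [0.19146674 0.25       0.35229768]
0.3 [0.19170314 0.3        0.34664512]
0.35 [0.19193953 0.35       0.34099256]
bl 0.2 [0.17019757 0.2        0.08570911]
bl 0.25 [0.16933893 0.25       0.06588289]
bl 0.3 [0.1684803  0.3        0.04605667]
```

View pics/tz2.png

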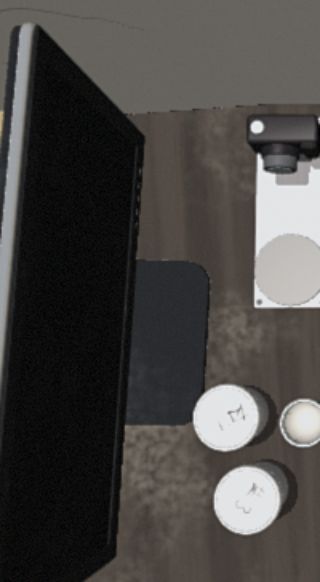

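The monitor (x 0.17–0.69, y about 0.22–0.26, top about 0.35 m) stands between the arm and the work. I'll lift above it first, turning the yaw to about 10°.

>>> step_arm --plan "5 0 0 -4.1 0 0 0; 5 0 0 -4.1 0 0 -7; 5 0 0 -4.1 0 0 -7; 5 0 0 -4.1 0 0 -7; 5 0 0 -4.1 0 0 -7; 5 0 0 -1 0 0 -0.7"

```text
clock: 0.6
tool_pos: [0.217, 0.6401, 0.4493]
orientation: [-179.5, -0.3, 10.4]
force: [-0.1, -0.7, 0.2]
opening: 0.0534
```

>>> step_arm --plan "5 1.25 3.9 0 0 0 0; 5 1.25 3.9 0 0 0 0; 5 1.25 3.9 0 0 0 0; 5 1.25 3.9 0 0 0 0; 5 1.25 3.9 0 0 0 0; 5 1.25 3.9 0 0 0 0; 5 1.25 3.9 0 0 0 0; 5 1.25 3.9 0 0 0 0; 5 1.25 3.9 0 0 0 0; 5 1.25 3.9 0 0 0 0; 5 1.25 3.9 0 0 0 0; 5 1.25 3.9 0 0 0 0"

```text
clock: 1.6
tool_pos: [0.4455, 0.2027, 0.4416]
orientation: [-180.0, -0.0, 10.0]
force: [1.1, 0.7, 0.5]
opening: 0.0497
```

>>> step_arm --plan "5 -0.62 3.85 0 0 0 0; 5 -0.62 3.85 0 0 0 0; 5 -0.62 3.85 0 0 0 0; 5 -0.62 3.85 0 0 0 0; 5 -0.62 3.85 0 0 0 0; 5 -0.62 3.85 1.4 0 0 0; 5 -0.62 3.85 1.4 0 0 0; 5 -0.62 3.85 1.4 0 0 0; 5 -0.62 3.85 1.4 0 0 0; 5 -0.62 3.85 1.4 0 0 0; 5 -0.62 3.85 1.4 0 0 0; 5 0 0 3 0 0 0"

```text
clock: 2.6
tool_pos: [0.4522, -0.2299, 0.3285]
orientation: [179.8, -0.1, 9.8]
force: [2.0, 0.5, -0.6]
opening: 0.0498
```

>>> step_arm --plan "5 0 0 4 0 0 0; 5 0 0 4 0 0 0; 5 0 0 4 0 0 0; 5 0 0 3 0 0 0; 5 0 0 0 0 0 0; 5 0 0 0 0 0 0; 5 0 0 0 0 0 0"

```text
clock: 3.18
tool_pos: [0.4532, -0.2245, 0.1795]
orientation: [179.9, -0.1, 10.1]
force: [0.6, 0.9, 0.5]
opening: 0.0501
```

```bash
python3 - <<'E'
from h import *
from plant import telemetry, snapshot
o=telemetry.get_obs();print(o["tool_pos"],o["orientation"],o["force"])
s=snapshot("side");t=snapshot("top")
cv2.imwrite("pics/s1.png",s);cv2.imwrite("pics/t1.png",t)
cv2.imwrite("pics/c1.png",np.hstack([cv2.resize(s[150:300,200:330],None,fx=3,fy=3),cv2.resize(t[130:280,220:350],None,fx=3,fy=3)]))
print(proj("side",o["tool_pos"]),proj("side",[.4523,-.226,.068]))
E
```

```text
[ 0.4531546  -0.22452795  0.17946887] [ 1.79924554e+02 -9.54105384e-02  1.00641054e+01] [0.58166094 0.93430947 0.45030352]
[267.14312842 172.51903613] [266.79781454 234.29057836]
```

View pics/c1.png

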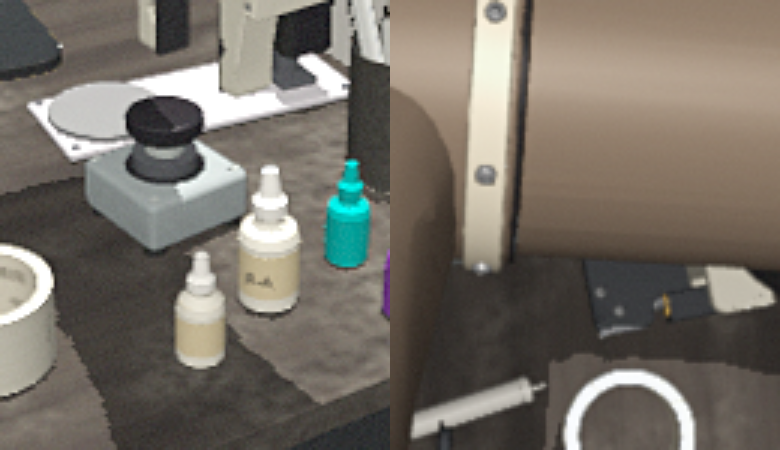

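The side view shows the fingers straddling the bottle's axis, at about (254,167) and (283,181), with the bottle undisturbed. I'll descend now.

>>> step_arm --plan "5 -0.1 0.15 3 0 0 0; 5 0 0 3 0 0 0; 5 0 0 2.5 0 0 0; 5 0 0 2 0 0 0; 5 0 0 2 0 0 0; 5 0 0 1.5 0 0 0; 5 0 0 1.2 0 0 0; 5 0 0 1.2 0 0 0; 5 0 0 0 0 0 0; 5 0 0 0 0 0 0"

```text
clock: 4.12
tool_pos: [0.4522, -0.2259, 0.0145]
orientation: [180.0, -0.1, 10.1]
force: [0.9, 0.0, 0.3]
opening: 0.0499
```

```bash
python3 - <<'E'
from h import *
from plant import telemetry, snapshot
o=telemetry.get_obs();print(o["tool_pos"],o["orientation"],o["force"])
s=snapshot("side")
cv2.imwrite("pics/c2.png",cv2.resize(s[190:300,210:340],None,fx=5,fy=5))
E
```

```text
[ 0.4521838  -0.22589452  0.01452034] [ 1.79973285e+02 -5.95788528e-02  1.00520741e+01] [0.90267196 0.02207827 0.3077077 ]
```

View pics/c2.png

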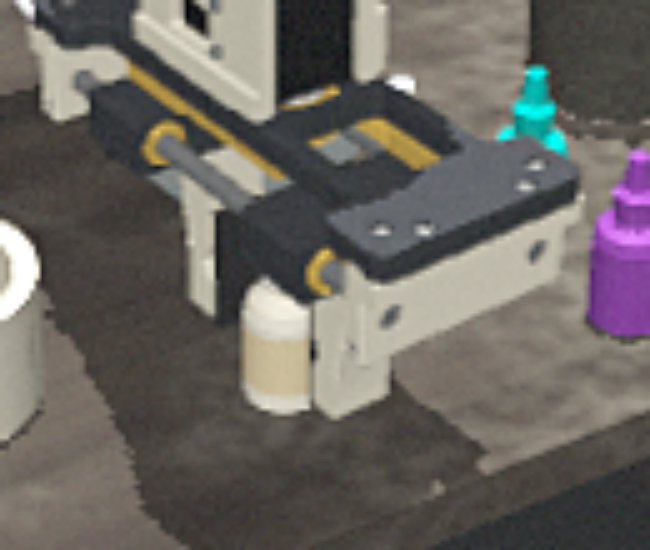

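The bottle is still upright at about (266,258), between the fingers. I'll close on it.

>>> step_arm --plan "1 0 0 0 0 0 0; 1 0 0 0 0 0 0; 1 0 0 0 0 0 0; 1 0 0 0 0 0 0; 1 0 0 0 0 0 0; 1 0 0 0 0 0 0; 1 0 0 0 0 0 0; 1 0 0 0 0 0 0; 1 0 0 -1 0 0 0; 1 0 0 -1.5 0 0 0; 1 0 0 0 0 0 0"

```text
clock: 5.08
tool_pos: [0.4525, -0.2261, 0.041]
orientation: [179.9, -0.2, 10.1]
force: [0.1, -0.0, -0.2]
opening: 0.0263
```

>>> step_arm --plan "1 0 0 -1.5 0 0 0; 1 0 0 -2.5 0 0 0; 1 0 0 -2.5 0 0 0; 1 0 0 -2.5 0 0 0; 1 0 0 -2.5 0 0 0; 1 0 0 -1.0 0 0 0; 1 0 0 0 0 0 0"

```text
clock: 5.67
tool_pos: [0.4526, -0.2261, 0.1664]
orientation: [179.9, -0.3, 10.0]
force: [0.1, -0.4, 0.1]
opening: 0.0261
```

>>> step_arm --plan "1 0.5 -1.25 0 0 0 0; 1 1 -2.5 0 0 0 0; 1 1 -2.5 0 0 0 0; 1 1 -2.5 0 0 0 0; 1 1 -2.5 0 0 0 0; 1 1.03 -2.54 0 0 0 0; 1 1 -2.5 0 0 0 0; 1 1 -2.5 0 0 0 0; 1 1 -2.5 0 0 0 0; 1 1 -2.5 0 0 0 0; 1 0.8 -2 0 0 0 0; 1 0.4 -0.75 0 0 0 0"

```text
clock: 6.67
tool_pos: [0.5105, 0.0564, 0.1623]
orientation: [180.0, 0.1, 10.1]
force: [0.4, 0.3, -0.3]
opening: 0.0263
```

>>> step_arm --plan "1 0 0 1 0 0 0; 1 0 0 1 0 0 0; 1 0 0 0 0 0 0; 1 0 0 0 0 0 0; 1 0 0 0 0 0 0"

```text
clock: 7.08
tool_pos: [0.5103, 0.0533, 0.1433]
orientation: [180.0, 0.0, 10.0]
force: [0.7, 0.3, -0.2]
opening: 0.0262
```

```bash
python3 - <<'E'
from h import *
from plant import telemetry, snapshot
o=telemetry.get_obs();print(o["tool_pos"],o["orientation"],o["force"],o["opening"])
s=snapshot("side")
cv2.imwrite("pics/c3.png",cv2.resize(s[100:250,170:330],None,fx=4,fy=4))
E
```

```text
[0.51032311 0.05326955 0.14326121] [1.79977960e+02 4.90996850e-02 9.97393554e+00] [ 0.69562363  0.34112766 -0.21700758] 0.026185840079188873
```

View pics/c3.png

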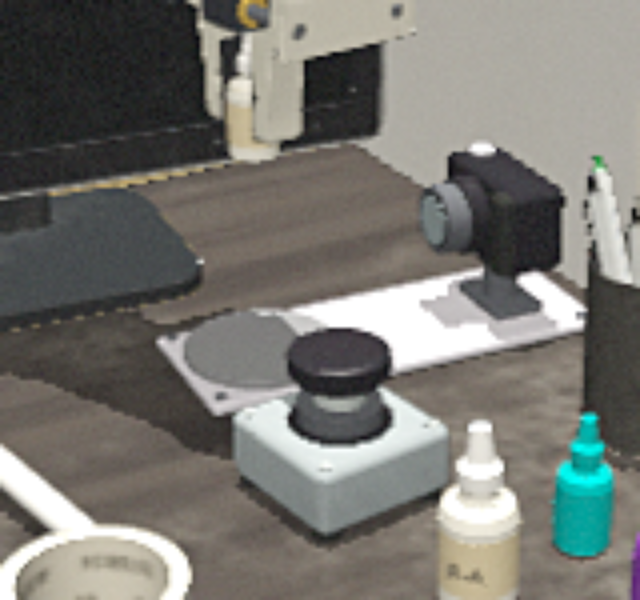

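The bottle hangs upright in the grip with its base at about (232,140), above the stage at about (232,186). I'll lower it.

>>> step_arm --plan "1 0.17 -0.05 2 0 0 0; 1 0 0 2.5 0 0 0; 1 0 0 2.5 0 0 0; 1 0 0 1.5 0 0 0; 1 0 0 1 0 0 0; 1 0 0 0.7 0 0 0; 1 0 0 0.5 0 0 0; 1 0 0 0 0 0 0; 1 0 0 0 0 0 0"

```text
clock: 7.88
tool_pos: [0.5127, 0.0551, 0.0371]
orientation: [-180.0, -0.1, 10.0]
force: [1.0, 0.5, -0.1]
opening: 0.026
```

```bash
python3 - <<'E'
from h import *
from plant import telemetry, snapshot
o=telemetry.get_obs();print(o["tool_pos"],o["orientation"],o["force"],o["opening"])
s=snapshot("side")
cv2.imwrite("pics/c4.png",cv2.resize(s[130:230,190:320],None,fx=6,fy=6))
E
```

```text
[0.51269485 0.05514232 0.03713645] [-1.79992496e+02 -5.03708709e-02  1.00360310e+01] [ 0.97743165  0.4620646  -0.14259353] 0.026009673438185204
```

View pics/c4.png

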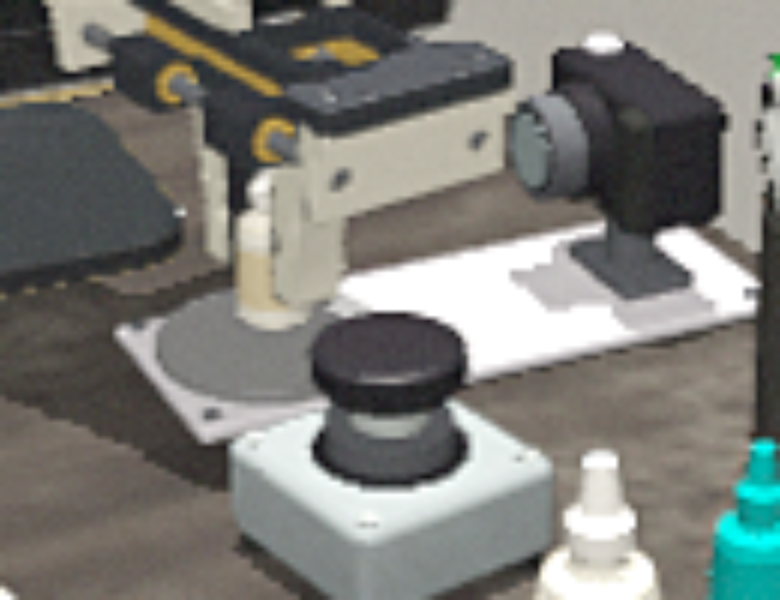

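The bottle is about 9 mm above the stage centre and well clear of the lens. I'll finish lowering in small steps.

>>> step_arm --plan "1 -0.05 0.1 0.4 0 0 0; 1 0 0 0.25 0 0 0; 1 0 0 0.1 0 0 0; 1 0 0 0 0 0 0; 1 0 0 0 0 0 0"

```text
clock: 8.35
tool_pos: [0.5119, 0.0539, 0.0291]
orientation: [180.0, 0.0, 10.0]
force: [-0.0, 0.1, -1.1]
opening: 0.0261
```

>>> step_arm --plan "1 0 0 0.07 0 0 0; 1 0 0 0 0 0 0; 1 0 0 0 0 0 0"

```text
clock: 8.6
tool_pos: [0.5119, 0.054, 0.0284]
orientation: [-180.0, -0.0, 10.0]
force: [0.4, 0.6, -0.8]
opening: 0.0262
```

>>> step_arm --plan "1 0 0 0.05 0 0 0; 1 0 0 0 0 0 0; 1 0 0 0 0 0 0; 1 0 0 0 0 0 0"

```text
clock: 8.93
tool_pos: [0.512, 0.054, 0.0281]
orientation: [-180.0, -0.0, 10.0]
force: [-0.5, 0.0, 3.8]
opening: 0.0261
```

Contact shows at 3.8 N up. I'll release.

>>> step_arm --plan "3 0 0 0 0 0 0; 3.6 0 0 0 0 0 0; 4.5 0 0 0 0 0 0; 5 0 0 0 0 0 0; 5 0 0 0 0 0 0; 5 0 0 0 0 0 0; 5 0 0 -1 0 0 0; 5 0 0 -2 0 0 0; 5 0 0 -3 0 0 0; 5 0 0 -4 0 0 0; 5 0 0 -2 0 0 0; 5 0 0 0 0 0 0"

```text
clock: 9.93
tool_pos: [0.5148, 0.0549, 0.154]
orientation: [-179.9, -0.5, 10.1]
force: [1.1, 0.8, 0.2]
opening: 0.0499
```

```bash
python3 - <<'E'
from h import *
from plant import telemetry, snapshot
o=telemetry.get_obs();print(o["tool_pos"],o["orientation"],o["force"],o["opening"])
s=snapshot("side")
cv2.imwrite("pics/c5.png",cv2.resize(s[130:230,190:320],None,fx=6,fy=6))
print(proj("side",[.512,.054,.082]),proj("side",[.512,.054,.014]))
E
```

```text
[0.51481347 0.05490969 0.15396778] [-179.91619811   -0.52481322   10.08967492] [1.12889208 0.77227115 0.22201815] 0.049940508283104
[234.60611746 158.07571595] [235.55533534 185.68177881]
```

View pics/c5.png

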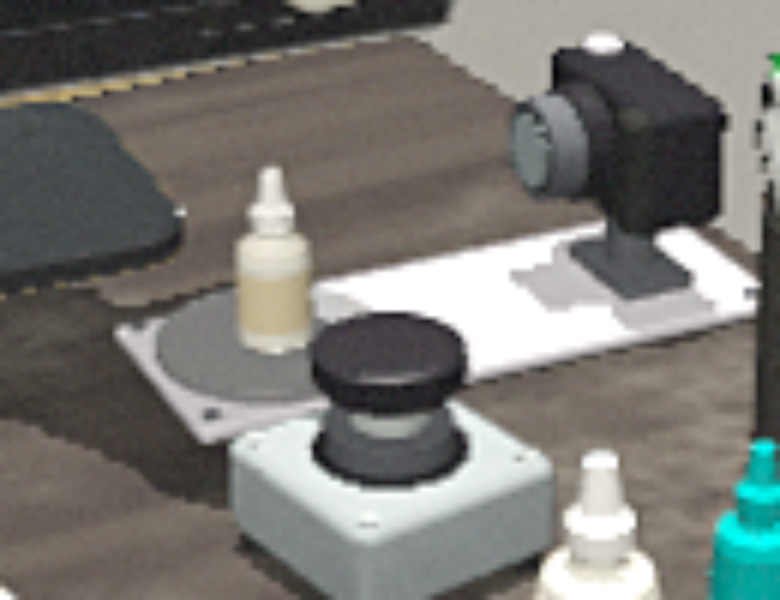

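The bottle stands upright, its tip at about (235,158) against a predicted (234.6,158.1). Next is the release: I'll close the fingers and move over the cap.

>>> step_arm --plan "0 -0.82 2.69 0 0 0 0; 0 -0.82 2.69 0 0 0 0; 0 -0.82 2.69 0 0 0 0; 0 -0.82 2.69 0 0 0 0; 0 -0.82 2.69 0 0 0 0; 0 0 0 1 0 0 0; 0 0 0 1 0 0 0; 0 0 0 1 0 0 0; 0 0 0 1 0 0 0; 0 0 0 0 0 0 0; 0 0 0 0 0 0 0; 0 0 0 0 0 0 0"

```text
clock: 10.98
tool_pos: [0.4952, -0.0851, 0.1078]
orientation: [180.0, 0.0, 10.1]
force: [-0.3, -0.0, 0.0]
opening: 0.0005
```

```bash
python3 - <<'E'
from h import *
from plant import telemetry, snapshot
o=telemetry.get_obs();print(o["tool_pos"],o["orientation"],o["force"],o["opening"])
s=snapshot("side")
cv2.imwrite("pics/c6.png",cv2.resize(s[130:250,190:320],None,fx=5,fy=5))
E
```

```text
[ 0.49519835 -0.08507831  0.10783153] [1.79987659e+02 2.03695919e-02 1.01057239e+01] [-0.32812915 -0.01533104  0.02083263] 0.0005209070400165083
```

View pics/c6.png

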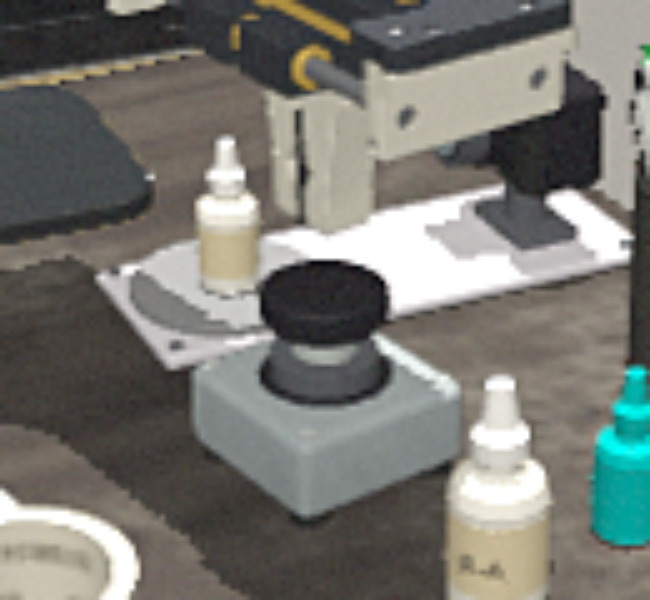

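The closed fingers are centred over the cap, at side about (253,180), and the bottle is undisturbed. I'll approach the cap and press to the halfway stop.

>>> step_arm --plan "0 0 0 1 0 0 0; 0 0 0 1 0 0 0; 0 0 0 0.5 0 0 0; 0 0 0 0.5 0 0 0; 0 0 0 0.4 0 0 0; 0 0 0 0 0 0 0; 0 0 0 0 0 0 0"

```text
clock: 11.62
tool_pos: [0.4946, -0.0857, 0.0737]
orientation: [180.0, 0.1, 10.0]
force: [-2.0, 1.1, 2.4]
opening: -0.0
```

>>> step_arm --plan "0 0 0 0.3 0 0 0; 0 0 0 0.2 0 0 0; 0 0 0 0.1 0 0 0; 0 0 0 0 0 0 0"

```text
clock: 11.95
tool_pos: [0.4951, -0.0857, 0.0679]
orientation: [180.0, -0.0, 10.0]
force: [-1.9, -0.7, 4.0]
opening: 0.0004
```

>>> step_arm --plan "0 0 0 0.06 0 0 0; 0 0 0 0.04 0 0 0; 0 0 0 0 0 0 0"

```text
clock: 12.2
tool_pos: [0.4952, -0.0857, 0.0673]
orientation: [180.0, -0.0, 10.0]
force: [-2.6, -0.7, 7.2]
opening: 0.0005
```

7.2 N at 67 mm lies between the 4 N and 11 N limits, so the cap is at the halfway stop. I'll pause here about 1 s.

>>> step_arm --plan "0 0 0 0 0 0 0; 0 0 0 0 0 0 0; 0 0 0 0 0 0 0; 0 0 0 0 0 0 0; 0 0 0 0 0 0 0; 0 0 0 0 0 0 0; 0 0 0 0 0 0 0; 0 0 0 0 0 0 0; 0 0 0 0 0 0 0; 0 0 0 0 0 0 0; 0 0 0 0 0 0 0"

```text
clock: 13.12
tool_pos: [0.4952, -0.0857, 0.0673]
orientation: [180.0, -0.0, 10.0]
force: [-2.5, -1.0, 6.5]
opening: 0.0005
```

>>> step_arm --plan "0 0 0 0.4 0 0 0; 0 0 0 0.3 0 0 0; 0 0 0 0.2 0 0 0; 0 0 0 0.1 0 0 0; 0 0 0 0 0 0 0"

```text
clock: 13.53
tool_pos: [0.4954, -0.0858, 0.0578]
orientation: [180.0, -0.0, 10.1]
force: [-4.6, -0.1, 14.4]
opening: 0.0007
```

>>> step_arm --plan "0 0 0 0.06 0 0 0; 0 0 0 0.04 0 0 0; 0 0 0 0 0 0 0; 0 0 0 0 0 0 0"

```text
clock: 13.87
tool_pos: [0.4953, -0.0858, 0.0571]
orientation: [180.0, -0.1, 10.1]
force: [-5.6, -0.2, 15.4]
opening: 0.0006
```

>>> step_arm --plan "0 0 0 0.05 0 0 0; 0 0 0 0 0 0 0; 0 0 0 0 0 0 0"

```text
clock: 14.12
tool_pos: [0.4955, -0.0858, 0.057]
orientation: [180.0, -0.1, 10.1]
force: [-6.5, 0.8, 19.5]
opening: 0.0007
```

Force rose to 19.5 N with almost no further travel (57.0 mm), so the cap is on the hard stop. I'll let it come back up.

>>> step_arm --plan "0 0 0 0 0 0 0; 0 0 0 -0.5 0 0 0; 0 0 0 -1 0 0 0; 0 0 0 -1 0 0 0; 0 0 0 -2 0 0 0; 0 0 0 -3 0 0 0; 0 0 0 -3 0 0 0; 0 0 0 -3 0 0 0; 0 0 0 0 0 0 0; 0 0 0 0 0 0 0"

```text
clock: 14.95
tool_pos: [0.4962, -0.0853, 0.1922]
orientation: [-180.0, -0.3, 10.0]
force: [-0.5, -0.9, -1.1]
opening: 0.0008
```

```bash
python3 - <<'E'
from h import *
from plant import telemetry, snapshot
o=telemetry.get_obs();print(o["clock"],o["tool_pos"],o["force"])
s=snapshot("side")
cv2.imwrite("pics/c7.png",cv2.resize(s[130:290,190:340],None,fx=4,fy=4))
E
```

```text
14.95 [ 0.49619495 -0.08530586  0.1922199 ] [-0.47466878 -0.92469796 -1.08977616]
```

View pics/c7.png

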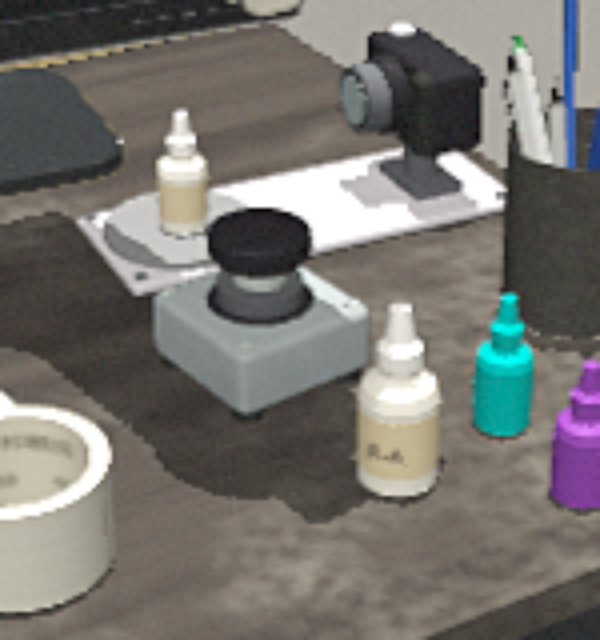

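The cap is back up at about (255,190), the bottle stands on the stage with its tip at about (235,158), and the arm is clear. I'll hand it in.

```bash
python3 -c "
from plant import workorder;print(workorder.close_job())"
```

```text
the job is handed in; nothing more can be done
None
```

The job is done and was handed in at about 15 s, well under the 51 s limit.

**Bottle:** I picked up the smaller cream bottle, stood it on the stage at about (0.512, 0.054) and let go. Its tip then showed in the side view within a pixel of where it should be for the stage centre, and it looked upright and unmoved in the last picture.

**Shutter release:** With the fingers closed I pressed the cap in this order:
- **Halfway stop:** the cap was at about 67 mm with 6.5–7.2 N. I held it there about 1 s.
- **Fully down:** the cap reached 57.0 mm. The force rose to 19.5 N with almost no more travel, which marks the hard stop.
- **Let go:** the cap came back up to its rest height in the picture, and the arm was clear at z = 0.19 m.

**Checks that disagreed or were weak:**
- My first automatic fit of the stage put its centre about 2 mm off in y. I used the centre from the baseboard edges instead.
- The two views of the cap's centre differed by up to 5 mm, so I pressed at the average.
- I checked the stage's height only roughly from the side view. The contact force when I set the bottle down came at the height expected for 14 mm.
- I did not look from the top camera after the placing. The final checks are from the side view alone.

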